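# Hold the parts carrier over its empty bay

## Robot

A 6-joint arm with a two-finger parallel gripper is mounted at the origin on the work surface. World frame = base frame: x ahead of the robot, y to its left, z up, the work surface at z = 0. Lengths are in m, angles in rad, forces in N, time in s.
With the tool pointing down it reaches from about 0.35 to 0.775 m from the base axis. Payload 7.3 kg.
Tool frame: the origin (TCP) lies between the finger pads; the fingertips stand 8 mm ahead of it and the grasp point (between the pads) lies 11 mm behind it (robot.nose_length is the distance from the TCP to the fingertips, in m); z points along the fingers, y is the line along which they close (so a half turn about z gives the same grasp; the last joint's range is limited). The gripper opens to 92 mm and grips with 3 to 60 N. Pads are 19 mm wide; open, the fingers measure 130 mm over their backs; the gripper's body (75 mm by 190 mm) begins 47 mm behind the grasp point.
Start: joints at [1.169, 0.342, 1.524, -0, 1.275, -0.146], TCP at [0.133, 0.508, 0.235] pointing down, gripper open.
Joint ranges: [-2.53, 2.53], [-0.77, 2.02], [0.04, 2.7], [-1, 4.14], [0.28, 2.66], [-3.11, 3.11]. Speed limits (rad/s): [2.57, 2.57, 3.14, 3.14, 3.14, 3.14].

## Interface

Orientations are given as [roll, pitch, yaw] about the fixed x, y, z axes, in that order (R = Rz(yaw) Ry(pitch) Rx(roll)).
In Python, from cell import robot gives the robot as it stands. The module is installed in compiled form; this text tells all that it offers.
- The arm moves only by the shell command python3 -m jog 'ROWS' [FORCE]. ROWS is JSON, a list that holds one entry, the list of rows, each a list of 5 numbers: the gripper's target within -1 to 1 (fully open at 1, half-way at 0, shut at -1), then the shift along the tool's x, y, z in m, then the turn about the tool's z in rad. A call has 1 to 5 rows; each row is the pose to reach, as a shift and turn from the pose commanded when the call began, along the tool's axes at that moment; what a row does not reach only later rows make up. A row lasts 1/12 s, in which the tool goes at most 41.7 mm and 7.16 degrees, less where a joint would pass 70% of its speed; a pose out of reach is approached as far as the arm can. A call with a gripper value outside its range is refused whole. The fingers move at their own pace and stop on an object; FORCE is the grip in N (left out, the last holds). Time passes only in rows, so rows that repeat a pose let the fingers close. It gives the time, the measured TCP pose, the force, the opening and the grip force at its end, in the units of the state.
- robot.observe(): the state, without advancing time (a new reading comes with each control period).
- robot.read_camera(name): name is "side" or "top" or "wrist"; returns the picture (420x560x3 uint8, red, green, blue); there is no depth.
- robot.camera_model(name): a dict with "camera_matrix" (3x3 intrinsics, pixels), "position" and "attitude" of the camera in the world; the wrist camera has in their place "mount" (4x4, takes a point from camera to tool coordinates, whose origin is the TCP and whose axes are the flange's). Camera axes: x right, y down, z forward; pixel columns grow to the right and rows downward; lengths in m; the calibration is good to about 2 mm. The wrist camera is an equidistant fisheye: a pixel r from the principal point sees the ray r / f radians off the axis. A picture is of the moment at which its call begins: read the wrist's pose just before it. camera_model takes no time and is no camera call.
- robot.hand_in(): hands the job in; it is judged then, once.
The state is a dict: "time": time; "qpos": joint angles; "qvel": joint speeds; "joint_efforts": joint torques, N m; "tool_pos": TCP position; "tool_rot": TCP orientation; "contact_force": force on the tool from outside, world axes, zero at the start; "torque": the same for the moment, N m; "opening": finger opening in m; "grip_force": force on a finger pad.
Only numpy, scipy, OpenCV 4.12 (cv2) and the standard library are available. Lean on these libraries where they do the work, as an engineer would, in place of code of your own. Each camera call takes 0.05 s, during which the arm holds its last target. There are 200 camera calls.

## Task

Pick up the parts carrier by its bar handle and carry it level, with the two steel collars in it, up and over the row of screwdrivers to the plywood rack. Finish while still holding it: motionless, level and square over the middle of the one empty bay (cork liner), ready to drop straight in, its underside about 15 mm above the bay's walls, so that I can label the bay first. It must not touch rack or bins; spill nothing, and leave bins, screwdrivers and the other things alone.

Things in the scene. Friction and masses are not known exactly. Their poses are not given: they have to be found in the camera images.
- tote_grip (a point): Centre of the parts carrier's bar handle: a straight bar 12 mm thick (x), 90 mm long (y), 20 mm high (75 to 95 mm above the carrier's underside), on two 12 mm wide posts 36 mm either side of its middle. This point is 85 mm above the underside, over the carrier's centre; z up, y along the bar. Half a turn about z makes no difference.
- tote: The parts carrier: loose white plastic open box, 84 mm (x) by 124 mm (y) by 45 mm high, walls 4 mm, 0.2 to 0.33 kg, standing on the bench, with a 10 mm wall along y in its middle that carries the bar handle. Origin at the centre of its underside, axes as for its handle.
- collar1_mid (a point): Centre of a loose steel ring (shaft collar), 28 mm outside diameter, 16 mm bore, 14 mm high, 45 g, lying in the carrier's compartment on its -x side.
- collar2_mid (a point): Centre of an identical collar, lying in the carrier's compartment on its +x side.
- rack: Fixed plywood storage rack lying on the bench: 324 mm (its x) by 152 mm (its y), three equal open bays side by side along x, each 100 mm (x) by 140 mm (y) inside, centres 106 mm apart; floor 6 mm thick, walls 6 mm thick, wall tops 32 mm above the bench. Origin at the centre of its underside, on the bench.
- liner: Cork liner, 96 x 136 x 2 mm, fixed on the floor of the one empty bay (any of the three), centred in it. Origin at the centre of its underside, 6 mm above the bench, 26 mm below the tops of the bay's walls; x and y along the rack's x and y. The carrier's bar (y) belongs along this y, either way round.
- bin_a: Loose white plastic bin without a handle, 84 x 124 x 45 mm, holding four brass rods, standing in another bay of the rack; 0.4 kg. Origin at the centre of its underside.
- bin_b: Loose white plastic bin of the same size without a handle, holding dark steel bolts, standing in the third bay; 0.4 kg. Origin at the centre of its underside.
- tool_block: Fixed wooden block, 400 mm long (its x), 50 mm wide, 50 mm high, between the carrier and the rack, with eight screwdrivers standing in a row along it, tops up to 140 mm above the bench. Origin at the centre of its underside.
- spray: Bystander: white bottle, 64 mm diameter, 200 mm tall. Origin at the centre of its underside.
- paint_can: Bystander: metal can, 80 mm diameter, 100 mm tall. Origin at the centre of its underside.
- tape: Bystander: black tape measure, 70 x 36 x 62 mm. Origin at the centre of its underside.
Mind the look-alikes: they are no part of the job. What is shaped like the bin_a but orange is not meant.

How it is judged:
On the way, in this order (a step that is already met when the one before it is completed fails the run):
1. the carrier is lifted clear of the bench by its handle (height (world z) of tote above 0.03 m and contact force between tote and the fingers above 0.5 N), for 0.1 s.
2. the carrier passes over the row of screwdrivers (y of tote in the frame of tool_block between -0.07 and 0.05 m and x of tote in the frame of tool_block between -0.22 and 0.22 m and height (world z) of tote above 0.12 m).
At the end, for the whole second after the job is handed in: Held in the fingers at rest, centre within 10 mm of the empty bay's, bar within 0.12 rad of its y, within 0.09 rad of level, underside 4 to 30 mm above the wall tops, touching no rack or bin, collars inside; bins moved under 15 mm, bystanders under 30 mm (horizontal distance between each of tote_grip, tote and liner below 0.01 m and angle between the y axis of tote_grip and the y axis of liner, either way round below 0.12 rad and angle between tote_grip's own z axis and vertical below 0.09 rad and z of tote in the frame of liner between 0.03 and 0.056 m and contact force between tote and the fingers above 0.5 N and contact force between tote and rack below 0.2 N and contact force between tote and liner below 0.2 N and contact force between tote and bin_a below 0.2 N and contact force between tote and bin_b below 0.2 N and linear speed of tote below 0.02 m/s and angular speed of tote below 0.1 rad/s and z of collar1_mid in the frame of tote_grip between -0.09 and -0.045 m and x of collar1_mid in the frame of tote_grip between -0.042 and 0.042 m and y of collar1_mid in the frame of tote_grip between -0.062 and 0.062 m and z of collar2_mid in the frame of tote_grip between -0.09 and -0.045 m and x of collar2_mid in the frame of tote_grip between -0.042 and 0.042 m and y of collar2_mid in the frame of tote_grip between -0.062 and 0.062 m and distance of each of bin_a, bin_b from where it was at the start of the episode below 0.015 m and distance of each of spray, paint_can, tape from where it was at the start of the episode below 0.03 m); the arm keeps its last pose, push and grip.
It fails at once if the carrier is tipped (over 0.35 rad from level) (angle between tote_grip's own z axis and vertical above 0.35 rad).
It fails at once if a collar leaves the carrier (not (z of collar1_mid in the frame of tote_grip between -0.09 and -0.045 m and x of collar1_mid in the frame of tote_grip between -0.042 and 0.042 m and y of collar1_mid in the frame of tote_grip between -0.062 and 0.062 m) or not (z of collar2_mid in the frame of tote_grip between -0.09 and -0.045 m and x of collar2_mid in the frame of tote_grip between -0.042 and 0.042 m and y of collar2_mid in the frame of tote_grip between -0.062 and 0.062 m)).
It fails at once if the carrier touches the rack or a bin (over 1 N) (contact force between tote and rack above 1 N or contact force between tote and liner above 1 N or contact force between tote and bin_a above 1 N or contact force between tote and bin_b above 1 N).
It fails at once if the screwdriver block is struck (over 3 N) (contact force between any of tote, the arm, the fingers and tool_block above 3 N).
It fails at once if a bin is moved more than 15 mm or a bystander more than 30 mm (distance of any of bin_a, bin_b from where it was at the start of the episode above 0.015 m or distance of any of spray, paint_can, tape from where it was at the start of the episode above 0.03 m).
It also fails if it takes over 45 s, if anything falls off the work surface, if the arm or the gripper's body presses on something with over 40 N, if the wrist force passes 120 N, or if a joint passes its speed limit or range.

## Working session

There is one attempt and no reset: what is moved stays moved. The work goes in short steps, Python scripts to look and compute and a shell command to move; the robot and the scene stay as the last step left them, time stands still between calls to the robot, and variables do not carry over. Pictures are saved under pics/ and viewed, at most 10 in all, crops included, and the job is handed in when it is done.

```bash
mkdir -p pics; cat > h.py <<'E'
import numpy as np, cv2
from scipy.spatial.transform import Rotation as R
from cell import robot
def snap(n,f):
    im=robot.read_camera(n); cv2.imwrite('pics/'+f,cv2.cvtColor(im,cv2.COLOR_RGB2BGR)); return im
def att(m):
    a=np.array(m['attitude'],float)
    return a if a.shape==(3,3) else R.from_euler('xyz',a).as_matrix()
def ray(n,u,v,s=None):
    m=robot.camera_model(n);K=np.array(m['camera_matrix'])
    x=(u-K[0,2])/K[0,0];y=(v-K[1,2])/K[1,1]
    if n!='wrist': return np.array(m['position'],float),att(m)@np.array([x,y,1])
    t=np.hypot(x,y);k=np.sin(t)/max(t,1e-9)
    M=np.array(m['mount']);s=s or robot.observe();Rt=R.from_euler('xyz',s['tool_rot']).as_matrix()
    return Rt@M[:3,3]+s['tool_pos'],Rt@M[:3,:3]@np.array([x*k,y*k,np.cos(t)])
def onz(n,u,v,z,s=None):
    o,d=ray(n,u,v,s); return o+d*(z-o[2])/d[2]
E
python3 - <<'E'
from h import *
a=[snap(n,n+'0.png') for n in('top','side')]
for n in('top','side','wrist'):print(n,robot.camera_model(n))
print(robot.observe())
cv2.imwrite('pics/both.png',cv2.cvtColor(np.hstack(a),cv2.COLOR_RGB2BGR)[:, :])
E
```

```text
top {'camera_matrix': array([[380.93604804,   0.        , 274.78481181],
       [  0.        , 380.93604804, 206.28307699],
       [  0.        ,   0.        ,   1.        ]]), 'position': array([0.50347084, 0.0780473 , 1.0522307 ]), 'attitude': array([-3.03688372, -0.01590781, -1.58323364])}
side {'camera_matrix': array([[470.34322638,   0.        , 270.67936655],
       [  0.        , 470.34322638, 205.68300726],
       [  0.        ,   0.        ,   1.        ]]), 'position': array([1.68522377, 0.40597857, 0.9648242 ]), 'attitude': array([-2.2227303 ,  0.01315553,  1.85463557])}
wrist {'camera_matrix': array([[325.1922621 ,   0.        , 283.19995918],
       [  0.        , 325.1922621 , 210.43343724],
       [  0.        ,   0.        ,   1.        ]]), 'mount': array([[-6.12406999e-04, -9.57732641e-01, -2.87659198e-01,
         7.76455993e-02],
       [ 9.99999804e-01, -6.23123294e-04, -5.43051022e-05,
         5.21857701e-04],
       [-1.27237378e-04, -2.87659175e-01,  9.57732835e-01,
        -1.49929518e-01],
       [ 0.00000000e+00,  0.00000000e+00,  0.00000000e+00,
         1.00000000e+00]])}
{'time': 0.1, 'qpos': array([ 1.16901743e+00,  3.42613989e-01,  1.52486789e+00, -2.13255811e-05,
        1.27540422e+00, -1.46022075e-01]), 'qvel': array([ 7.33304187e-05,  2.00432020e-04, -2.92626153e-03, -5.38662941e-04,
        6.74818141e-04, -1.48119161e-04]), 'joint_efforts': array([ 1.47520263e-03, -4.31997442e+01, -2.44697607e+01,  7.18801981e-02,
        5.24525985e-02, -6.91988316e-05]), 'tool_pos': array([0.13267852, 0.50761651, 0.23415343]), 'tool_rot': array([-3.14031000e+00, -1.68024545e-04,  2.88584195e+00]), 'contact_force': array([0.28871625, 0.47064481, 0.36653037]), 'torque': array([0.01028312, 0.00957641, 0.01010065]), 'grip_force': 0.0, 'opening': 0.09202841065166834}
```

View pics/top0.png

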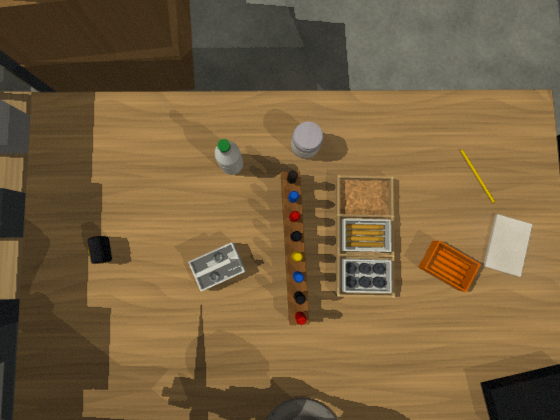

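View pics/side0.png

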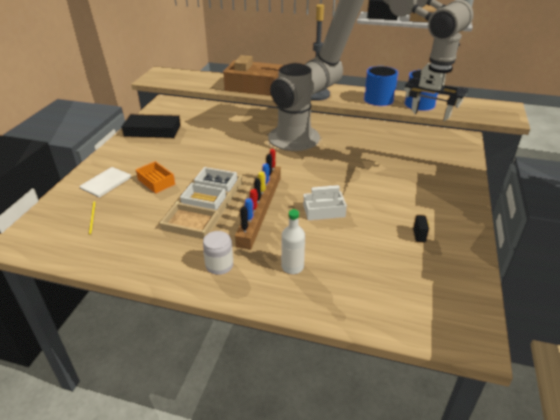

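The top view shows the carrier with its handle at about (217,267), left of the screwdriver row (col ~295). The rack spans (337–394, 177–297), with the cork bay at (366,197). The rods bin (366,236) and bolts bin (366,276) have no handle. The orange bin at (450,266) is a look-alike. Only the white box at (217,267) has a bar and collars, so it is the carrier. I'll measure it and confirm in one crop.

```bash
python3 - <<'E'
from h import *
im=cv2.cvtColor(cv2.imread('pics/top0.png'),cv2.COLOR_BGR2RGB)
hsv=cv2.cvtColor(im,cv2.COLOR_RGB2HSV)
m=((hsv[...,1]<60)&(hsv[...,2]>110)).astype(np.uint8)
m=cv2.morphologyEx(m,cv2.MORPH_CLOSE,np.ones((7,7)))
c,_=cv2.findContours(m,0,2)
for k in c:
    if cv2.contourArea(k)>300:
        r=cv2.minAreaRect(k); b=cv2.boxPoints(r)
        print(np.round(r[0]),np.round(r[1]),r[2],[np.round(onz('top',*p,.045)[:2],3).tolist() for p in b])
for p in [(300,318),(292,178)]: print('drv',onz('top',*p,.12))
for p in [(338,177),(392,177),(394,296),(338,296)]: print('rack',onz('top',*p,.032))
a=cv2.resize(im[230:305,170:260],None,fx=4,fy=4,interpolation=2); b=cv2.resize(im[165:310,330:402],(298*1,600),interpolation=2)
a=cv2.copyMakeBorder(a,0,300,0,0,0)
cv2.imwrite('pics/crop1.png',cv2.cvtColor(np.hstack([a,b]),cv2.COLOR_RGB2BGR))
E
```

```text
[366. 276.] [33. 49.] 90.0 [[0.468, -0.114], [0.466, -0.244], [0.381, -0.24], [0.383, -0.112]]
[216. 266.] [33. 49.] 65.43283081054688 [[0.466, 0.291], [0.517, 0.175], [0.44, 0.14], [0.389, 0.256]]
[367. 235.] [50. 32.] 1.9091525077819824 [[0.492, -0.112], [0.576, -0.118], [0.57, -0.251], [0.486, -0.244]]
[508. 245.] [39. 55.] 13.392498016357422 [[0.441, -0.485], [0.583, -0.53], [0.558, -0.629], [0.416, -0.583]]
[228. 156.] [27. 25.] 65.224853515625 [[0.766, 0.23], [0.794, 0.169], [0.725, 0.139], [0.698, 0.199]]
[306. 138.] [33. 31.] 90.0 [[0.84, 0.014], [0.839, -0.071], [0.747, -0.069], [0.748, 0.015]]
[435.  44.] [ 89. 247.] 90.0 [[1.194, -0.052], [1.193, -0.758], [0.929, -0.734], [0.933, -0.046]]
drv [0.33217485 0.00507236 0.12      ]
drv [0.67138665 0.01838704 0.12      ]
rack [ 0.68879761 -0.11263052  0.032     ]
rack [ 0.68739099 -0.26039308  0.032     ]
rack [ 0.36886023 -0.25144135  0.032     ]
rack [ 0.37100497 -0.10314865  0.032     ]
```

View pics/crop1.png

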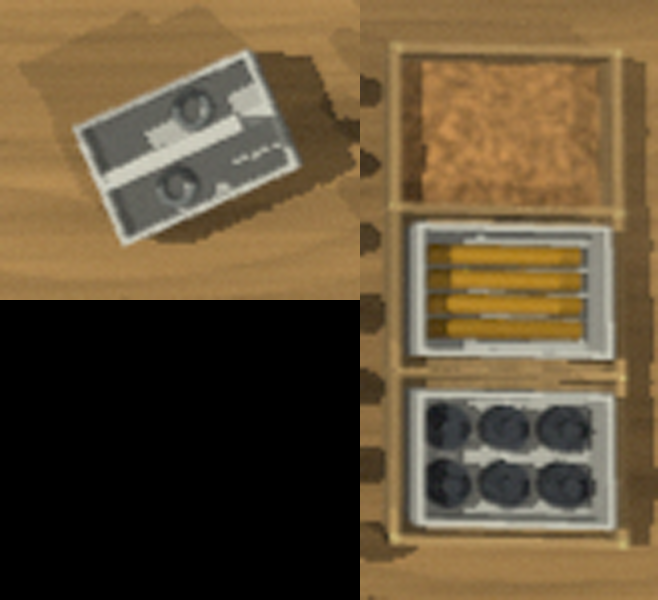

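The crop confirms it: the white carrier has a bar and two collars at crop (193,108) and (180,185). The cork bay is at the top of the rack at crop (510,130). Estimated positions:

| Item | Position | Yaw |
|---|---|---|
| Carrier | (0.453, 0.216) | bar at 113.7° |
| Empty bay | (0.635, -0.185) | y axis at 88.3° |

I'll move above the carrier now.

```bash
python3 -m jog '[[[1,-0.02,-0.010,0,0],[1,-0.05,-0.026,0,0],[1,-0.085,-0.044,0,0],[1,-0.12,-0.063,0,0],[1,-0.155,-0.081,0,0]]]'
python3 -m jog '[[[1,-0.035,-0.018,0,0],[1,-0.07,-0.037,0,0],[1,-0.105,-0.055,0,0],[1,-0.14,-0.073,0,0],[1,-0.17,-0.09,0,0]]]'
python3 -m jog '[[[1,-0.03,-0.016,0,0.1],[1,-0.05,-0.026,0,0.2],[1,-0.058,-0.03,0,0.3],[1,-0.058,-0.03,0,0.4],[1,-0.058,-0.03,0,0.5]]]'
python3 -m jog '[[[1,0,0,0,0.1],[1,0,0,0,0.2],[1,0,0,0,0.3],[1,0,0,0,0.4],[1,0,0,0,0.4]]]'
python3 - <<'E'
from h import *
s=robot.observe();print(s['tool_pos'],s['tool_rot'],s['qpos']);snap('wrist','w1.png')
E
```

```text
time: 0.52
tool_pos: [0.2629, 0.3889, 0.2344]
tool_rot: [-3.141, -0.0, 2.887]
contact_force: [0.4, 0.2, -0.2]
opening: 0.0918
grip_force: 0.0
time: 0.93
tool_pos: [0.4054, 0.2584, 0.2345]
tool_rot: [-3.141, -0.0, 2.885]
contact_force: [0.2, 1.2, 0.4]
opening: 0.0915
grip_force: 0.0
time: 1.35
tool_pos: [0.4529, 0.2157, 0.2342]
tool_rot: [-3.141, -0.001, 2.379]
contact_force: [-0.5, 0.6, -0.8]
opening: 0.0919
grip_force: 0.0
time: 1.77
tool_pos: [0.4523, 0.2165, 0.2344]
tool_rot: [-3.141, -0.0, 1.982]
contact_force: [-0.5, 0.5, 0.2]
opening: 0.0919
grip_force: 0.0
[0.45230357 0.21649244 0.23436526] [-3.14082340e+00 -1.94191055e-04  1.98225059e+00] [ 2.93398171e-01  2.99689297e-01  1.58689576e+00  1.07525840e-04
  1.25579437e+00 -1.18089524e-01]
```

View pics/w1.png

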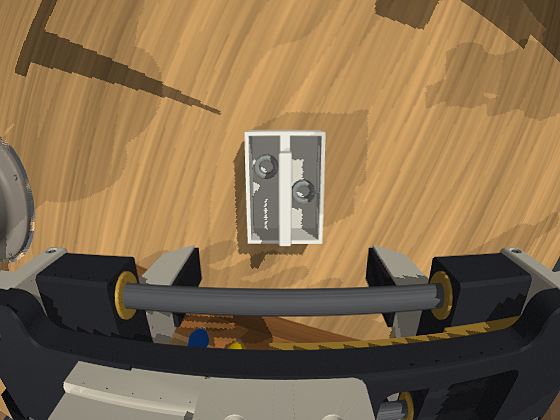

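The wrist view shows the carrier at (285,188), bar from (285,150) to (285,244), almost parallel to the image columns. I'll refine from the rim corners and the bar.

```bash
python3 - <<'E'
from h import *
s=robot.observe();im=cv2.imread('pics/w1.png');hsv=cv2.cvtColor(im,cv2.COLOR_BGR2HSV)
m=((hsv[...,1]<50)&(hsv[...,2]>60)).astype(np.uint8);m[:115]=0;m[247:]=0;m[:,:235]=0;m[:,335:]=0
m=cv2.morphologyEx(m,cv2.MORPH_OPEN,np.ones((2,2)))
k=max(cv2.findContours(m,0,2)[0],key=cv2.contourArea)
b=cv2.boxPoints(cv2.minAreaRect(k));P=np.array([onz('wrist',*p,.045,s)[:2] for p in b])
print(b.round(1).tolist(),P.round(4).tolist(),'c',P.mean(0))
# bar: bright run near column 285
v=hsv[...,2].astype(int)
E_=[]
for r in range(165,236,5):
    row=v[r,272:300]; E_.append([r,*(272+np.where(row>190)[0][[0,-1]])])
print(E_)
for u0,u1 in[(170,230)]:
    a=[np.mean(e[1:]) for e in E_]; f=np.polyfit([e[0] for e in E_],a,1)
    p=[onz('wrist',np.polyval(f,r),r,.095,s)[:2] for r in(150,243)];d=p[0]-p[1]
    print('bar',p,np.degrees(np.arctan2(d[1],d[0])))
Rt=R.from_euler('xyz',s['tool_rot']).as_matrix()
for c in(P.mean(0),):print('tool shift',Rt.T@(np.append(c,.074)-s['tool_pos']))
E
```

```text
[[246.0, 131.0], [325.0, 131.0], [325.0, 246.0], [246.0, 246.0]] [[0.3921, 0.2581], [0.4671, 0.2914], [0.5228, 0.1756], [0.4406, 0.1393]] c [0.45564085 0.21612035]
[[165, np.int64(279), np.int64(299)], [170, np.int64(279), np.int64(299)], [175, np.int64(279), np.int64(299)], [180, np.int64(279), np.int64(297)], [185, np.int64(279), np.int64(292)], [190, np.int64(279), np.int64(290)], [195, np.int64(279), np.int64(299)], [200, np.int64(279), np.int64(290)], [205, np.int64(279), np.int64(290)], [210, np.int64(280), np.int64(299)], [215, np.int64(280), np.int64(299)], [220, np.int64(280), np.int64(299)], [225, np.int64(280), np.int64(299)], [230, np.int64(280), np.int64(290)], [235, np.int64(280), np.int64(290)]]
bar [array([0.43763496, 0.26187718]), array([0.47235429, 0.1801351 ])] 113.01299331370224
tool shift [-0.00173832  0.00300727  0.16040831]
```

```bash
python3 -m jog '[[[1,0,0.002,0.015,0],[1,0,0.002,0.04,0],[1,0,0.002,0.065,0],[1,0,0.002,0.09,0],[1,0,0.002,0.11,0]]]' 35
python3 -m jog '[[[1,0,0,0.018,0],[1,0,0,0.034,0],[1,0,0,0.044,0],[1,0,0,0.05,0],[1,0,0,0.05,0]]]'
python3 -m jog '[[[0.4,0,0,0,0],[0,0,0,0,0],[-0.4,0,0,0,0],[-0.7,0,0,0,0],[-1,0,0,0,0]]]' 35
python3 -m jog '[[[-1,0,0,0,0],[-1,0,0,0,0],[-1,0,0,0,0],[-1,0,0,0,0],[-1,0,0,0,0]]]' 35
```

```text
time: 2.23
tool_pos: [0.4536, 0.2172, 0.1229]
tool_rot: [-3.14, -0.0, 1.99]
contact_force: [0.1, 0.2, -0.2]
opening: 0.0917
grip_force: 0.0
time: 2.65
tool_pos: [0.4538, 0.2172, 0.0738]
tool_rot: [-3.14, -0.0, 1.987]
contact_force: [-0.9, -0.5, 0.0]
opening: 0.0919
grip_force: 0.0
time: 3.07
tool_pos: [0.4546, 0.2175, 0.0753]
tool_rot: [3.14, 0.0, 1.986]
contact_force: [0.6, -0.2, 0.2]
opening: 0.0629
grip_force: 0.0
time: 3.48
tool_pos: [0.4543, 0.2174, 0.0747]
tool_rot: [3.142, -0.0, 1.986]
contact_force: [0.2, 0.7, 0.2]
opening: 0.0295
grip_force: 0.0
```

```bash
python3 -m jog '[[[-1,0,0,0,0],[-1,0,0,0,0],[-1,0,0,0,0],[-1,0,0,0,0],[-1,0,0,0,0]]]' 35
python3 -m jog '[[[-1,0,0,0,0],[-1,0,0,0,0],[-1,0,0,-0.003,0],[-1,0,0,-0.008,0],[-1,0,0,-0.015,0]]]'
python3 -m jog '[[[-1,0,0,-0.006,0],[-1,0,0,-0.012,0],[-1,0,0,-0.016,0],[-1,0,0,-0.018,0],[-1,0,0,-0.018,0]]]'
python3 - <<'E'
from h import *
s=robot.observe();print(s['tool_pos'],s['tool_rot'],s['contact_force'],s['torque'],s['opening'],s['grip_force']);a=snap('wrist','w2.png');b=snap('side','s2.png')
c=cv2.resize(b[120:280,220:460],(560,373));cv2.imwrite('pics/c2.png',cv2.resize(cv2.cvtColor(np.vstack([a[:230],c]),cv2.COLOR_RGB2BGR),(558,600)))
E
```

```text
time: 3.9
tool_pos: [0.4541, 0.2173, 0.0745]
tool_rot: [-3.141, -0.0, 1.986]
contact_force: [-0.6, -0.5, -1.3]
opening: 0.012
grip_force: 35.0
time: 4.32
tool_pos: [0.4541, 0.2173, 0.0899]
tool_rot: [-3.141, -0.0, 1.986]
contact_force: [-0.7, 0.2, -3.1]
opening: 0.0119
grip_force: 35.0
time: 4.73
tool_pos: [0.4546, 0.2175, 0.1084]
tool_rot: [3.14, 0.0, 1.986]
contact_force: [0.3, -0.4, -3.1]
opening: 0.0116
grip_force: 35.0
[0.45460918 0.21748483 0.10838523] [3.14039051e+00 8.56690475e-05 1.98582308e+00] [ 0.33304763 -0.44268756 -3.10989501] [-0.07072185  0.03128294 -0.00650105] 0.011598154257881247 34.99634385108948
```

View pics/c2.png

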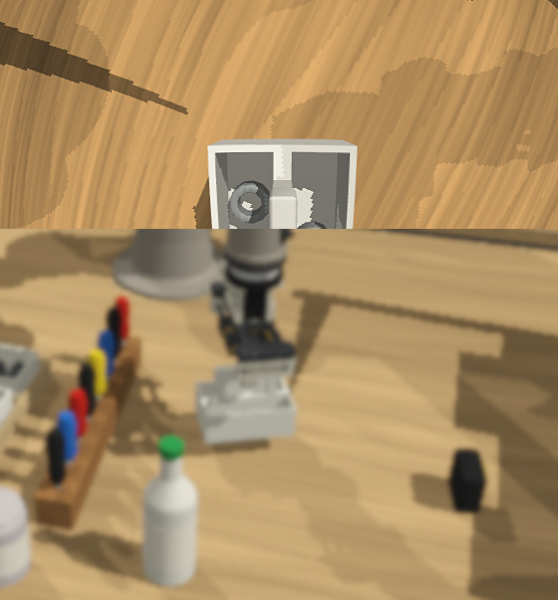

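The carrier is held and hangs level, with both collars inside. The far rim corners are at about (209,143) and (355,143) in the wrist view. I'll raise it and check the offset in the grip.

```bash
python3 -m jog '[[[-1,0,0,-0.008,0],[-1,0,0,-0.02,0],[-1,0,0,-0.036,0],[-1,0,0,-0.054,0],[-1,0,0,-0.072,0]]]'
python3 -m jog '[[[-1,0,0,-0.018,0],[-1,0,0,-0.036,0],[-1,0,0,-0.054,0],[-1,0,0,-0.068,0],[-1,0,0,-0.076,0]]]'
python3 -m jog '[[[-1,0,0,-0.006,0],[-1,0,0,-0.008,0],[-1,0,0,-0.008,0],[-1,0,0,-0.008,0],[-1,0,0,-0.008,0]]]'
python3 - <<'E'
from h import *
s=robot.observe();print(s['tool_pos'],s['tool_rot'],s['contact_force'],s['torque'],s['opening']);im=snap('wrist','w3.png')
Rt=R.from_euler('xyz',s['tool_rot']).as_matrix()
g=cv2.cvtColor(im,cv2.COLOR_RGB2HSV);m=((g[...,1]<45)&(g[...,2]>150)).astype(np.uint8)
m[:100]=0;m[240:]=0;m[:,:180]=0;m[:,390:]=0
k=max(cv2.findContours(m,0,2)[0],key=cv2.contourArea);q=k[:,0]
ul=q[np.argmin(q.sum(1))];ur=q[np.argmin(q[:,1]-q[:,0])]
for p in(ul,ur): print(p,(Rt.T@(onz('wrist',*p,s['tool_pos'][2]-.0295,s)-s['tool_pos'])).round(4))
E
```

```text
time: 5.25
tool_pos: [0.454, 0.2173, 0.1805]
tool_rot: [-3.141, -0.0, 1.986]
contact_force: [-0.1, -0.1, -3.9]
opening: 0.0118
grip_force: 35.0
time: 5.67
tool_pos: [0.4547, 0.2175, 0.2578]
tool_rot: [3.139, 0.0, 1.986]
contact_force: [0.0, 0.6, -2.5]
opening: 0.0114
grip_force: 35.0
time: 6.08
tool_pos: [0.454, 0.2172, 0.2628]
tool_rot: [-3.14, -0.0, 1.986]
contact_force: [-0.6, -0.2, -3.0]
opening: 0.0117
grip_force: 35.0
[0.45395104 0.21723949 0.26282353] [-3.13983611e+00 -3.03058120e-04  1.98572034e+00] [-0.56539703 -0.23178985 -2.99267718] [-0.08810642 -0.02508545  0.00505027] 0.011666151745285193
[209 146] [ 0.0619 -0.0411  0.0296]
[357 146] [0.0619 0.0417 0.0294]
```

The rim corners sit at (+62, ±41) mm in tool axes, so the carrier is centred in the grip and level. I'll carry it over the row to the bay.

```bash
python3 -m jog '[[[-1,-0.006,0,0,0],[-1,-0.018,0,0,0],[-1,-0.034,0,0,0],[-1,-0.054,0.001,0,0],[-1,-0.076,0.001,0,0]]]'
python3 -m jog '[[[-1,-0.025,0,0,0],[-1,-0.05,0,0,0],[-1,-0.075,0.001,0,0],[-1,-0.1,0.001,0,0],[-1,-0.125,0.001,0,0]]]'
python3 -m jog '[[[-1,-0.025,0,0,0],[-1,-0.05,0,0,0],[-1,-0.075,0.001,0,0],[-1,-0.1,0.001,0,0],[-1,-0.125,0.001,0,0]]]'
python3 -m jog '[[[-1,-0.025,0,0,0.04],[-1,-0.05,0,0,0.11],[-1,-0.075,0,0,0.19],[-1,-0.095,0,0,0.27],[-1,-0.108,0,0,0.34]]]'
python3 -m jog '[[[-1,-0.006,0,0,0.06],[-1,-0.008,0,0,0.1],[-1,-0.008,0,0,0.105],[-1,-0.008,0,0,0.105],[-1,-0.008,0,0,0.105]]]'
python3 - <<'E'
from h import *
s=robot.observe();print(s['tool_pos'],s['tool_rot'],s['contact_force'],s['opening'],s['qpos']);a=snap('wrist','w4.png');b=snap('top','t4.png')
c=cv2.resize(b[140:310,280:420],(461,560),interpolation=2)[:420]
c=cv2.resize(b[150:310,300:405],(276,420),interpolation=2)
cv2.imwrite('pics/c4.png',cv2.cvtColor(np.hstack([a,c])[:,40:],cv2.COLOR_RGB2BGR))
E
```

```text
time: 6.55
tool_pos: [0.4864, 0.1469, 0.2636]
tool_rot: [-3.142, 0.0, 1.986]
contact_force: [0.6, 0.8, -3.7]
opening: 0.0116
grip_force: 35.0
time: 6.97
tool_pos: [0.5377, 0.0318, 0.2635]
tool_rot: [-3.141, 0.0, 1.985]
contact_force: [0.0, 1.0, -2.4]
opening: 0.0117
grip_force: 35.0
time: 7.38
tool_pos: [0.5887, -0.0823, 0.2634]
tool_rot: [-3.141, -0.0, 1.985]
contact_force: [0.2, -0.1, -3.1]
opening: 0.0117
grip_force: 35.0
time: 7.8
tool_pos: [0.6321, -0.1823, 0.2628]
tool_rot: [-3.141, 0.001, 1.64]
contact_force: [-0.2, -0.0, -3.8]
opening: 0.0119
grip_force: 35.0
time: 8.22
tool_pos: [0.6324, -0.1869, 0.2635]
tool_rot: [-3.141, -0.0, 1.542]
contact_force: [-0.0, 0.7, -2.8]
opening: 0.0117
grip_force: 35.0
[ 0.63242436 -0.18689236  0.26352599] [-3.14127443e+00 -1.91638852e-04  1.54178894e+00] [-1.50207494e-03  7.41688114e-01 -2.84588204e+00] 0.011680306717093346 [-4.03481382e-01  5.84747622e-01  1.05192745e+00  6.20894899e-05
  1.50528385e+00 -3.74478098e-01]
```

View pics/c4.png

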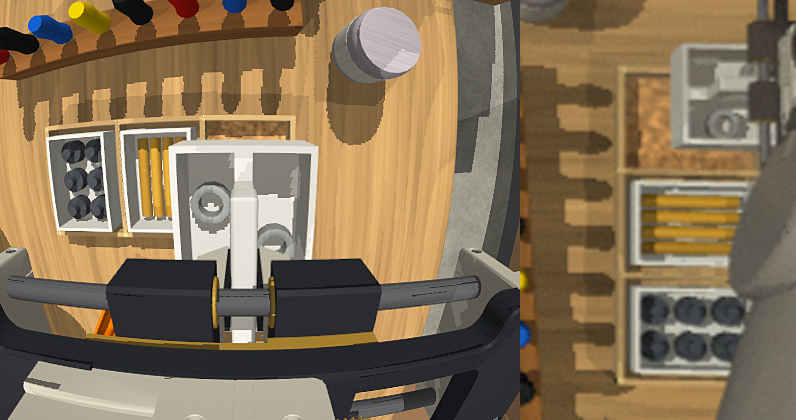

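The wrist view shows the carrier over the cork bay. Full-picture pixels: rack back corners at about (86,129) and (333,117), dividers at about (160,123) and (243,118). I'll cast these and compare with the first top picture.

```bash
python3 - <<'E'
from h import *
s=robot.observe()
im=cv2.imread('pics/w4.png')
for p in [(86,129),(333,117),(160,123),(243,118)]: print('w',p,onz('wrist',*p,.032,s).round(4))
a=cv2.resize(im[100:150,70:350],None,fx=2.8,fy=2.8,interpolation=2)
t=cv2.imread('pics/top0.png');b=cv2.resize(t[168:222,330:402],None,fx=8,fy=8,interpolation=2)
b=cv2.copyMakeBorder(b,0,0,0,784-576,0)
cv2.imwrite('pics/c5.png',np.vstack([a,b])); print(a.shape,b.shape)
# liner centre, top view: orange-red cork mask
h=cv2.cvtColor(t,cv2.COLOR_BGR2HSV)
E
```

```text
w (86, 129) [ 0.3749 -0.1027  0.032 ]
w (333, 117) [ 0.6933 -0.1106  0.032 ]
w (160, 123) [ 0.4854 -0.1073  0.032 ]
w (243, 118) [ 0.5884 -0.109   0.032 ]
(140, 784, 3) (432, 784, 3)
```

View pics/c5.png

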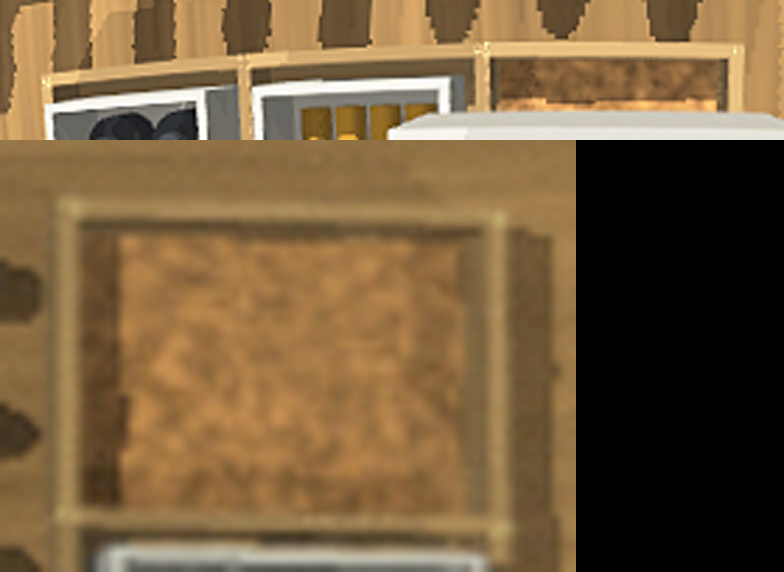

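Wall-centre corners of the bay in the enlarged top crop are about (68,210), (497,217), (502,528) and (66,518). In the wrist strip they are (738,50) and (483,50), with the rack's far corner at (46,83).

```bash
python3 - <<'E'
from h import *
s=robot.observe()
T=np.array([onz('top',330+u/8-.44,168+(v-140)/8-.44,.032)[:2] for u,v in[(68,210),(497,217),(502,528),(66,518)]])
print(T.round(4),'top centre',T.mean(0),np.degrees(np.arctan2(*(T[0]-T[1]+T[3]-T[2])[::-1])))
W=np.array([onz('wrist',70+u/2.8-.3,100+v/2.8-.3,.032,s)[:2] for u,v in[(738,50),(483,50),(46,83)]])
d=(W[0]-W[2])/np.linalg.norm(W[0]-W[2]);n=np.array([d[1],-d[0]])
print(W.round(4),'len',np.linalg.norm(W[0]-W[2]),np.linalg.norm(W[0]-W[1]))
c=(W[0]+W[1])/2+n*.073;print('wrist centre',c,'y axis deg',np.degrees(np.arctan2(-n[1],-n[0])))
Rt=R.from_euler('xyz',s['tool_rot']).as_matrix()
for q in(T.mean(0),c,(T.mean(0)+c)/2):print((Rt.T@(np.append(q,.1215)-s['tool_pos'])).round(4))
print(np.degrees(s['tool_rot'][2]))
E
```

```text
[[ 0.6907 -0.1129]
 [ 0.6869 -0.2595]
 [ 0.5805 -0.2565]
 [ 0.5856 -0.109 ]] top centre [ 0.63592492 -0.18446116] 88.27862346881786
[[ 0.6936 -0.1113]
 [ 0.5875 -0.1084]
 [ 0.375  -0.1031]] len 0.3186542038821674 0.1061280824554003
wrist centre [ 0.63867978 -0.18283605] y axis deg 88.53686077323754
[0.0021 0.0033 0.1422]
[0.0038 0.006  0.1422]
[0.0029 0.0047 0.1422]
88.34549532091454
```

```bash
python3 -m jog '[[[-1,0.001,0.002,0.004,0],[-1,0.003,0.005,0.014,0],[-1,0.003,0.005,0.028,0],[-1,0.003,0.005,0.044,0],[-1,0.003,0.005,0.06,0]]]'
python3 -m jog '[[[-1,0,0,0.015,0],[-1,0,0,0.03,0],[-1,0,0,0.043,0],[-1,0,0,0.054,0],[-1,0,0,0.062,0]]]'
python3 -m jog '[[[-1,0,0,0.007,0],[-1,0,0,0.012,0],[-1,0,0,0.016,0],[-1,0,0,0.018,0],[-1,0,0,0.019,0]]]'
python3 -m jog '[[[-1,0,0,0,0],[-1,0,0,0,0],[-1,0,0,0,0],[-1,0,0,0,0],[-1,0,0,0,0]]]'
python3 - <<'E'
from h import *
s=robot.observe();print(s['tool_pos'],s['tool_rot'],s['contact_force'],abs(s['qvel']).max());a=snap('wrist','w6.png');b=snap('side','s6.png')
Rt=R.from_euler('xyz',s['tool_rot']).as_matrix()
print('shift',Rt.T@(np.array([.637,-.1838,.1215])-s['tool_pos']))
g=cv2.cvtColor(a,cv2.COLOR_RGB2HSV);m=((g[...,1]<45)&(g[...,2]>150)).astype(np.uint8)
m[:125]=0;m[240:]=0;m[:,:200]=0;m[:,390:]=0
k=max(cv2.findContours(m,0,2)[0],key=cv2.contourArea);q=k[:,0]
for p in(q[np.argmin(q.sum(1))],q[np.argmin(q[:,1]-q[:,0])]): print(p,(Rt.T@(onz('wrist',*p,s['tool_pos'][2]-.0295,s)-s['tool_pos'])).round(4))
c=cv2.resize(b[130:260,140:300],(240,195*1),interpolation=2);c=cv2.copyMakeBorder(c,0,225,0,0,0)
cv2.imwrite('pics/c6.png',cv2.cvtColor(np.hstack([a,c]),cv2.COLOR_RGB2BGR))
E
```

```text
time: 8.73
tool_pos: [0.6378, -0.1831, 0.2021]
tool_rot: [-3.141, -0.0, 1.542]
contact_force: [0.3, 0.4, -4.4]
opening: 0.0119
grip_force: 35.0
time: 9.15
tool_pos: [0.6373, -0.1831, 0.1396]
tool_rot: [-3.14, -0.001, 1.541]
contact_force: [0.9, -0.2, -2.5]
opening: 0.0114
grip_force: 35.0
time: 9.57
tool_pos: [0.6379, -0.1837, 0.1228]
tool_rot: [3.141, 0.0, 1.541]
contact_force: [0.4, -0.4, -2.3]
opening: 0.0116
grip_force: 35.0
time: 9.98
tool_pos: [0.6378, -0.1837, 0.123]
tool_rot: [3.141, 0.0, 1.541]
contact_force: [-0.7, 0.3, -2.9]
opening: 0.0116
grip_force: 35.0
[ 0.63784888 -0.18374057  0.12297541] [3.14112382e+00 9.53586355e-05 1.54078927e+00] [-0.71811694  0.31116651 -2.85573771] 0.0017451847993060774
shift [-8.47350797e-05 -8.47406981e-04  1.47501962e-03]
[209 146] [ 0.0621 -0.0413  0.0295]
[357 146] [0.062  0.0415 0.0295]
```

View pics/c6.png

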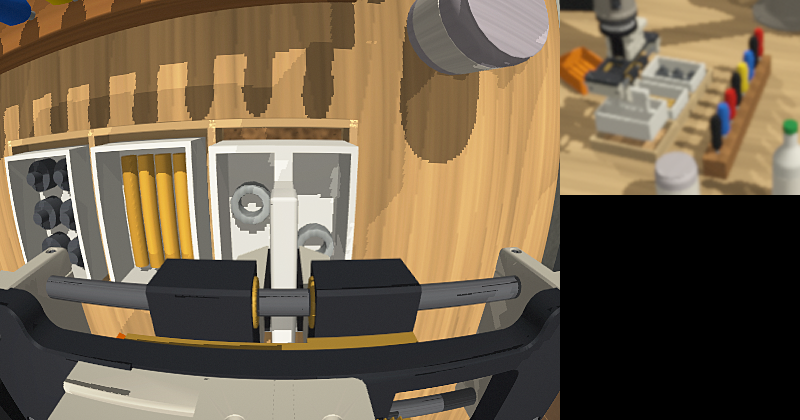

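The carrier hangs level over the cork bay with both collars inside. Its rim edges (209–357) line up with the bay walls (211–357), with a gap all round. Its underside is about 16 mm above the walls and the arm is still, so I'm handing in.

```bash
python3 - <<'E'
from h import *
s=robot.observe();print([onz('wrist',u,124,.032,s).round(3).tolist() for u in(211,356)])
print(robot.hand_in())
E
```

```text
[[0.587, -0.109, 0.032], [0.694, -0.112, 0.032]]
the job is handed in; nothing more can be done
None
```

The job is handed in (no verdict came back): the carrier is held still and level over the empty cork bay, within about 3 mm of its centre by my measurements and about 16 mm above the walls, with both collars inside.

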